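# Stand the drained dosing canister back up and flip its lid shut

### The arm

A 6-joint arm with a two-finger parallel gripper is mounted at the origin on the work surface. World frame = base frame: x ahead of the robot, y to its left, z up, the work surface at z = 0. Lengths are in mm, angles in rad, forces in N, time in s.
With the tool pointing down it reaches from about 400 to 825 mm from the base axis. Payload 7 kg.
Tool frame: the origin (TCP) lies at the very end of the fingers, on their centre line; the grasp point (between the pads) lies 19 mm behind it; z points along the fingers, y is the direction in which the jaws open and shut (so a half turn about z gives the same grasp; the last joint's range is limited). The gripper opens to 88 mm and grips with 3 to 60 N. Pads are 19 mm wide; open, the fingers measure 130 mm over their backs; the gripper's body (78 mm by 193 mm) begins 47 mm behind the grasp point.
Start: joints at [-0.874, 0.359, 0.012, 0, -1.224, -0.288], TCP at [268.29, -619.367, 226.561] pointing down, gripper open.
Joint ranges: [-3.07, 3.07], [-1.43, 2.12], [-1.02, 1.25], [-3.03, 1.67], [-3.05, -0], [-3.03, 3.03]. Speed limits (rad/s): [2.39, 2.39, 3.01, 3.14, 3.14, 3.14].

### API

Orientations are given as a unit quaternion [x, y, z, w].
In Python, from plant import bot gives the robot as it stands. Calls block until the motion is done:
- bot.move_ptp(position, orientation): joint-space move of the TCP to a pose.
- bot.line_to(position, velocity=150, ori=None): straight line of the TCP; ori=None keeps the orientation; velocity is the mean speed in mm/s.
- bot.move_joints(angles): joint-space move.
- bot.move_gripper(opening, force=None): finger opening in mm; force is the grip in N (None keeps the last); returns when the fingers have stopped.
- bot.pause(seconds).
- bot.solve_ik(position, orientation): joint angles nearest the present ones, or None.
- bot.read_state(): the state.
- bot.camera(name): name is "side" or "top" or "wrist"; returns the picture (384x512x3 uint8, red, green, blue); there is no depth.
- bot.get_calibration(name): a dict with "fx", "fy", "cx", "cy" (pixels), "view" (4x4, takes a point from world to camera coordinates); the wrist camera has in their place "T_tool_cam" (4x4, takes a point from camera to tool coordinates, whose origin is the TCP and whose axes are the flange's). Camera axes: x right, y up, looking along -z (the intrinsics and any distortion apply to the point x, -y, -z); pixel columns grow to the right and rows downward; lengths in mm; the calibration is good to about 2 mm. The wrist camera is an equidistant fisheye: a pixel r from the principal point sees the ray r / f radians off the axis. A picture is of the moment at which its call begins: read the wrist's pose just before it. get_calibration takes no time and is no camera call.
A pose or a line that the arm cannot do raises bot.Unreachable and nothing moves.
- bot.close_job(): hands the job in, once; it reports no verdict.
The state is a dict: "t": time; "joint_pos": joint angles; "qvel": joint speeds; "tau": joint torques, N m; "tcp_pos": TCP position; "eef_rot": TCP orientation; "contact_force": force on the tool from outside, world axes, zero at the start; "moment": the same for the moment, N m; "width": finger opening in mm.
Only numpy, scipy, OpenCV 4.12 (cv2) and the standard library are available. Lean on these libraries where they do the work, as an engineer would, in place of code of your own. Each camera call takes 0.05 s, during which the arm holds its last target.

### The job

The dosing canister with the open blue lid has been left tipped forward on its pivot after draining. First push it back until it stands fully upright on its rest, and only then tip its blue lid over and press it fully shut. Push with the fingers only, without pinching, lifting or forcing anything, and leave the other canister, the bottle, the cup and the coupling as they are.

Things in the scene. Friction and masses are not known exactly. Their poses are not given: they have to be found in the camera images.
- stand: White fixed base plate (190 x 160 x 12 mm) of the tipped canister. Origin on the table below the canister's pivot; x points to the canister's back (away from the robot at yaw 0), z up. The base reaches 65 mm before and 125 mm behind the origin. Two steel cheeks 8 mm thick, centred 73 mm either side of the origin, rise to 75 mm. The pivot runs along y, 50 mm above the table.
- canister (a joint): Tip angle of the white canister (with red pan, black tap low on its front, no handle) about the pivot, rad: 0 = upright on its rest (a hard stop), positive = tipped forward towards the stand's -x, up to 0.62. Stiff: it stays where it is left; about 3 N at the top front edge moves it.
- front_edge (a point): Middle of the top front edge of the tipped canister (moves with it; upright it lies 30 mm before and 160 mm above the pivot). Edge rounding 10 mm. Upright, the canister box is 120 x 120 mm, from 30 mm before to 90 mm behind the pivot; red pan at its foot 128 x 128 mm; tap 40 mm out from the front. On top a neck, 80 mm diameter, 18 mm high, centred 30 mm behind the pivot.
- lid (a joint): Angle of the blue lid relative to the canister, rad: 0 = shut flat on the neck (a hard stop), positive = opened, about 1.57 = standing straight up from the canister's top, more = leaning to the back, up to 2.1. Stiff hinge: it stays where it is left; about 1 N at its tab moves it.
- lid_hinge (a point): Hinge line of the blue lid (along the stand's y), at the back of the neck: with the canister upright 78 mm behind the pivot and 178 mm above it (228 mm above the table).
- lid_tab (a point): Outer end of the blue lid's tab, 110 mm from the hinge. The lid is a disc of 90 mm diameter and 14 mm thickness, centred 48 mm from the hinge, with a tab 30 mm wide and 9 mm thick. Shut, its underside is level with the hinge line, its outer face 14 mm above, the tab to the front; open, its outer face looks to the back.
- stand2: The same stand under the other canister; origin and axes as for stand.
- full_canister (a joint): Tip angle of the other canister, which is full, upright (0) and has a shut orange lid: same size and pivot, top of its lid 242 mm above the table. To be left alone.
- bottle: Amber bottle with white cap, 56 mm diameter, 190 mm high, standing loose; origin at the centre of its underside. To be left alone.
- cup: Steel cup, 72 mm rim diameter, 85 mm high, loose; origin at the centre of its underside. To be left alone.
- coupling: Brass pipe coupling, 40 mm diameter, 52 mm high, loose; origin at the centre of its underside. To be left alone.

How it is judged:
By the outcome, as a careful person would: the job done as asked, in the order asked, and still so for the second after the job is handed in, with the robot touching nothing.
It also fails if it takes over 51 s, if anything falls off the work surface, if the arm or the gripper's body presses on something with over 40 N, if the wrist force passes 120 N, or if a joint passes its speed limit or range.

## Working session

There is one attempt and no reset: what is moved stays moved. The work goes in short steps, each a Python script; the robot and the scene stay as the last script left them, time stands still between calls to the robot, and variables do not carry over. Pictures are saved under pics/ and viewed, and the job is handed in when it is done.

```bash
ls; mkdir -p pics
python3 - <<'E'
from plant import bot
import cv2,json
for n in("side","top","wrist"):
    im=bot.camera(n); cv2.imwrite(f"pics/{n}0.png",im[:,:,::-1])
    c=bot.get_calibration(n); print(n,{k:(v if not hasattr(v,'tolist') else v.tolist()) for k,v in c.items()})
s=bot.read_state();print(s)
E
```

```text
pics
side {'fx': 471.87034102189557, 'fy': 471.87034102189557, 'cx': 255.15164085484273, 'cy': 190.0279688460549, 'view': [[0.3984580084876188, 0.9171822488687617, -0.002817415858819095, -223.94439357643952], [-0.8661420701497109, 0.3772911854399505, 0.3277945632649977, 423.61208014952985], [0.3017103408715954, -0.12817208646720957, 0.9447448261100919, -1308.8791969629629], [0.0, 0.0, 0.0, 1.0]]}
top {'fx': 442.58622945989066, 'fy': 442.58622945989066, 'cx': 245.93931405219607, 'cy': 181.63476588883017, 'view': [[-0.009242779271731675, -0.9999564528561783, -0.001289737424221406, 14.075037773180428], [0.9957330994138205, -0.009322155300734951, 0.091807908985528, -575.2313169877616], [-0.0918159341458772, -0.0004356740046975609, 0.9957759007051142, -1070.3932644732758], [0.0, 0.0, 0.0, 1.0]]}
wrist {'fx': 297.3186396354542, 'fy': 297.3186396354542, 'cx': 254.5091243703607, 'cy': 193.86794344236418, 'T_tool_cam': [[-0.00022633365450305476, 0.9571753040321527, 0.2895088705446402, 78.43496391499785], [0.9999999477617104, 0.00014983424258731986, 0.00028640229855762345, 0.7986600495497598], [0.00023075886485705556, 0.28950892024367075, -0.9571752879434834, -158.1723190278009], [0.0, 0.0, 0.0, 1.0]]}
{'t': 0.15, 'joint_pos': array([-8.73895879e-01,  3.59210610e-01,  1.12532734e-02, -2.31509612e-04,
       -1.22408867e+00, -2.88088422e-01]), 'qvel': array([-1.66478785e-04,  1.76615601e-04,  3.35078682e-03, -2.46209235e-03,
        8.72474167e-04, -6.80017743e-05]), 'tau': array([-8.77214243e-04, -5.83275747e+01,  2.93290347e+01,  7.00122178e+00,
        8.72089004e-03, -1.20679679e-04]), 'tcp_pos': array([ 268.13716662, -619.05193556,  225.84268262]), 'eef_rot': array([-2.02946952e-01,  9.79189528e-01,  6.02047084e-04, -1.99534121e-04]), 'contact_force': array([ 0.19867237,  0.53183449, -0.25008968]), 'moment': array([-0.06292136,  0.03315427,  0.01980559]), 'width': 87.6985771858587}
```

View pics/side0.png

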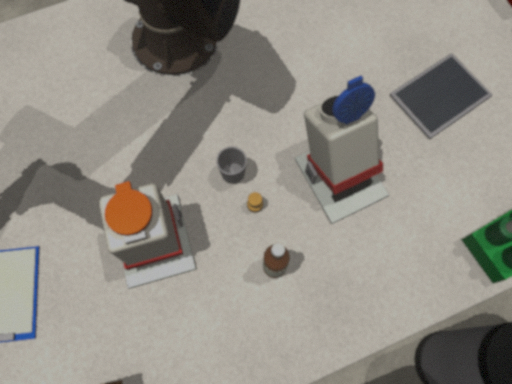

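View pics/top0.png

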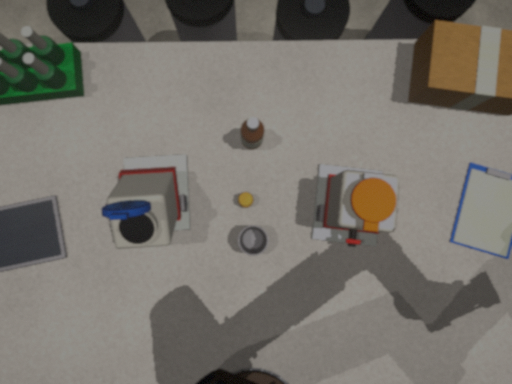

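View pics/wrist0.png

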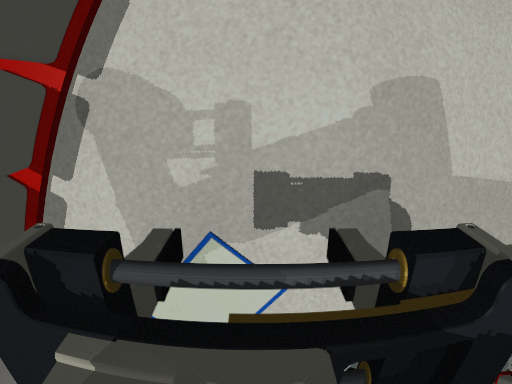

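The side view shows the blue-lid canister near (345,140), the base plate corner at (335,220) and the lid at (353,100). In the top view it is at (145,205) and the orange canister is at (365,200). I'll zoom in to measure it.

Run:
```python
import cv2,numpy as np
a=cv2.imread("pics/side0.png")[65:225,285:405]; b=cv2.imread("pics/top0.png")[140:265,85:205]
a=cv2.resize(a,None,fx=3.3,fy=3.3,interpolation=2); b=cv2.resize(b,None,fx=3.3,fy=3.3,interpolation=2)
o=np.zeros((540,800,3),np.uint8); o[:a.shape[0],:a.shape[1]]=a; o[:b.shape[0],402:402+b.shape[1]]=b[:,:398]
cv2.imwrite("pics/z.png",o)
```

```text
(no output)
```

View pics/z.png

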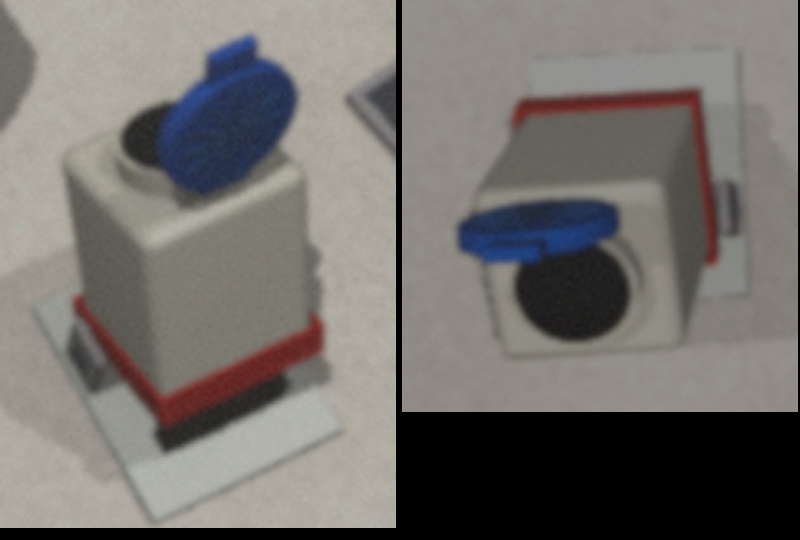

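```bash
cat > h.py <<'E'
import numpy as np,cv2
from plant import bot
def ray(n,u,v):
    c=bot.get_calibration(n);V=np.array(c['view']);R=V[:3,:3];o=-R.T@V[:3,3]
    d=R.T@np.array([(u-c['cx'])/c['fx'],-(v-c['cy'])/c['fy'],-1]);return o,d/np.linalg.norm(d)
def plane(n,u,v,z):
    o,d=ray(n,u,v);return o+d*(z-o[2])/d[2]
def tri(a,b):
    o1,d1=ray('top',*a);o2,d2=ray('side',*b)
    t=np.linalg.lstsq(np.c_[d1,-d2],o2-o1,rcond=None)[0]
    p,q=o1+d1*t[0],o2+d2*t[1];return (p+q)/2,np.linalg.norm(p-q)
zt=lambda u,v:(85+(u-402+.5)/3.3-.5,140+(v+.5)/3.3-.5)
zs=lambda u,v:(285+(u+.5)/3.3-.5,65+(v+.5)/3.3-.5)
E
python3 - <<'E'
from h import *
np.set_printoptions(precision=1,suppress=True)
for p in[(530,58),(738,48),(746,293)]:print('top',plane('top',*zt(*p),12))
for p in[(155,521),(342,428),(36,308)]:print('side',plane('side',*zs(*p),12))
print('FR',tri(zt(682,345),zs(67,156)))
print('BR',tri(zt(662,182),zs(148,245)))
print('BL',tri(zt(480,190),zs(303,172)))
print('tab outer R',tri(zt(545,250),zs(208,60)))
print('tab outer L',tri(zt(487,258),zs(254,42)))
for n,p in(('bottle',(252,124)),('cup',(253,239)),('coup',(246,200))):print(n,plane('top',*p,{'bottle':190,'cup':85,'coup':52}[n]))
E
```

```text
top [641.5 317.4  12. ]
top [647.7 158.3  12. ]
top [461.1 151.7  12. ]
side [652.1 159.   12. ]
side [643.6 316.5  12. ]
side [467.2 151.   12. ]
FR (array([430.9, 174.7, 169.9]), np.float64(4.778450602993789))
BR (array([532.2, 176.7, 226.4]), np.float64(2.5094560267043997))
BL (array([527.9, 286. , 231.2]), np.float64(1.4601151151651885))
tab outer R (array([489.1, 215.3, 347.8]), np.float64(2.5091692023759085))
tab outer L (array([485.2, 248.1, 339.7]), np.float64(2.126055940909165))
bottle [683.6  -5.4 190. ]
cup [436.3  -6.4  85. ]
coup [528.5   9.   52. ]
```

```bash
cat >> h.py <<'E'
from scipy.spatial.transform import Rotation as Ro
O=np.array([521.3,232.6,0]);PS=0.042
ex=np.array([np.cos(PS),np.sin(PS),0]);ey=np.array([-np.sin(PS),np.cos(PS),0])
def W(x,y,z): return O+ex*x+ey*y+[0,0,z]
def Q(tilt=0): # tilt>0: fingers point down and towards stand +x
    X=-ex;Z=np.array([0,0,-1.]);Y=np.cross(Z,X)
    return (Ro.from_rotvec(-ey*tilt)*Ro.from_matrix(np.c_[X,Y,Z])).as_quat()
def S(p): d=np.asarray(p)-O; return np.round([d@ex,d@ey,d[2]],1)
def st(msg=''):
    s=bot.read_state();f=s['contact_force'];print(msg,'t%.2f'%s['t'],'S',S(s['tcp_pos']),'F',np.round([f@ex,f@ey,f[2]],1));return s
E
python3 - <<'E'
from h import *
print(Ro.from_quat(Q(.25)).as_matrix()@[0,0,1])
for a in [(-180,0,200,.25),(-130,0,160,.25),(-40,0,190,.25),(170,0,360,0),(140,0,310,0),(0,0,242,0)]:
    print(a,bot.solve_ik(W(*a[:3]),Q(a[3])))
bot.line_to([268,-600,420],velocity=250)
bot.move_gripper(0)
st()
E
```

```text
[ 0.24718578  0.01038791 -0.96891242]
(-180, 0, 200, 0.25) [ 1.31132079 -0.22713405 -0.83764049  0.30448035 -0.90758347 -3.02215453]
(-130, 0, 160, 0.25) [ 1.15044443 -0.09277947 -0.84820297  0.33814018 -0.73083054 -2.92260682]
(-40, 0, 190, 0.25) [ 0.95152526  0.02017072 -0.64545904  0.28427473 -0.77007552 -2.67171048]
(170, 0, 360, 0) [ 0.59916634  0.41488431  0.39046205  0.         -1.54637406 -2.12796266]
(140, 0, 310, 0) [ 0.62255088  0.37103652  0.21636241  0.         -1.41612222 -2.1513472 ]
(0, 0, 242, 0) [ 0.76234646  0.17825643 -0.19911452  0.         -1.19342538 -2.29114279]
 t2.50 S [-288.  -821.2  420. ] F [ 0.7  0.4 -0.6]
```

```bash
cat >> h.py <<'E'
def Qy(tilt,yaw): return (Ro.from_rotvec([0,0,yaw])*Ro.from_quat(Q(tilt))).as_quat()
E
python3 - <<'E'
from h import *
np.set_printoptions(precision=2,suppress=True)
for t in(0,.15,.25):
  for y in(0,.15):
    for a in [(-150,0,300),(-140,0,160),(-40,0,195)]:
      print(t,y,a,bot.solve_ik(W(*a),Qy(t,y)))
E
```

```text
0 0 (-150, 0, 300) [ 1.   -0.1  -0.36  0.   -1.31 -2.53]
0 0 (-140, 0, 160) [ 0.98  0.03 -0.57  0.   -0.97 -2.51]
0 0 (-40, 0, 195) [ 0.81  0.15 -0.34  0.   -1.08 -2.34]
0 0.15 (-150, 0, 300) [ 1.   -0.1  -0.36  0.   -1.31 -2.38]
0 0.15 (-140, 0, 160) [ 0.98  0.03 -0.57  0.   -0.97 -2.36]
0 0.15 (-40, 0, 195) [ 0.81  0.15 -0.34  0.   -1.08 -2.19]
0.15 0 (-150, 0, 300) [-3.04 -1.42 -0.43 -0.02 -2.71  1.5 ]
0.15 0 (-140, 0, 160) [ 1.1  -0.06 -0.74  0.18 -0.82 -2.75]
0.15 0 (-40, 0, 195) [ 0.9   0.07 -0.51  0.14 -0.9  -2.51]
0.15 0.15 (-150, 0, 300) [-3.07 -1.41 -0.46  0.04 -2.67  1.72]
0.15 0.15 (-140, 0, 160) [ 1.09 -0.07 -0.74  0.16 -0.81 -2.58]
0.15 0.15 (-40, 0, 195) [ 0.89  0.06 -0.51  0.12 -0.89 -2.34]
0.25 0 (-150, 0, 300) [-3.04 -1.39 -0.49 -0.04 -2.73  1.47]
0.25 0 (-140, 0, 160) [ 1.18 -0.11 -0.86  0.34 -0.74 -2.95]
0.25 0 (-40, 0, 195) [ 0.95  0.02 -0.64  0.28 -0.78 -2.67]
0.25 0.15 (-150, 0, 300) [ 1.2  -0.26 -0.61  0.24 -1.11 -2.68]
0.25 0.15 (-140, 0, 160) [ 1.16 -0.12 -0.87  0.32 -0.71 -2.77]
0.25 0.15 (-40, 0, 195) [ 0.93  0.01 -0.63  0.24 -0.76 -2.47]
```

Run:
```python
from h import *
np.set_printoptions(precision=2,suppress=True)
bot.move_ptp(W(-150,0,330),Q(0)); s=st('above');print(s['joint_pos'],s['width'])
bot.line_to(W(-145,0,162),velocity=200,ori=Q(.15)); st('down')
cv2.imwrite("pics/s1.png",bot.camera('side')[:,:,::-1])
```

```text
above t5.44 S [-150.7    0.6  330.6] F [-1.  -0.1 -0.4]
[-3.05 -1.41 -0.3  -0.   -2.69  1.52] 0.2606409416948847Traceback (most recent call last):
  File "<stdin>", line 4, in <module>
plant.Unreachable: the arm cannot follow that straight line within its joint ranges
```

Run:
```python
from h import *
a=bot.camera('side');b=bot.camera('top')
cv2.imwrite("pics/s1.png",cv2.resize(np.hstack([a,b])[:,:,::-1],(800,300)))
st()
```

```text
t5.54 S [-150.6    0.6  330.7] F [-0.1 -0.5  0.3]
```

View pics/s1.png

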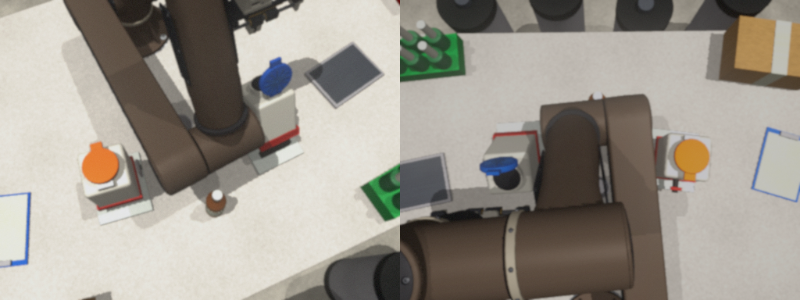

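The arm flipped into a folded-back posture over the scene. Nothing is disturbed: both canisters and the bottle are where they were. I'll retrace in joint space and use joint moves from here to choose the posture.

Run:
```python
from h import *
np.set_printoptions(precision=3,suppress=True)
bot.move_joints([-.874,.36,.5,0,-1.71,-.3]); st('A')
bot.move_joints([0.0,-.1,-.3,0,-1.371,-1.5]); st('B')
q=bot.solve_ik(W(-145,0,280),Q(0)); print(q)
assert q is not None and q[0]>0.5
bot.move_joints(q); st('C')
bot.line_to(W(-140,0,162),velocity=150,ori=Q(.13)); s=st('down');print(s['joint_pos'])
a=bot.camera('side');b=bot.camera('top')
cv2.imwrite("pics/s2.png",cv2.resize(np.hstack([a,b])[:,:,::-1],(800,300)))
```

```text
A t8.62 S [-275.4 -859.8  450.3] F [0.  0.7 0.1]
B t10.35 S [-144.5 -419.2  327.6] F [-0.3 -0.8  0.3]
[ 0.993 -0.077 -0.385  0.    -1.263 -2.522]
C t11.91 S [-144.7   -0.5  280.1] F [-0.3 -0.3  0.7]
down t12.84 S [-139.4    0.3  162.8] F [-0.8 -0.3  0.2]
[ 1.086 -0.049 -0.71   0.15  -0.849 -2.711]
```

View pics/s2.png

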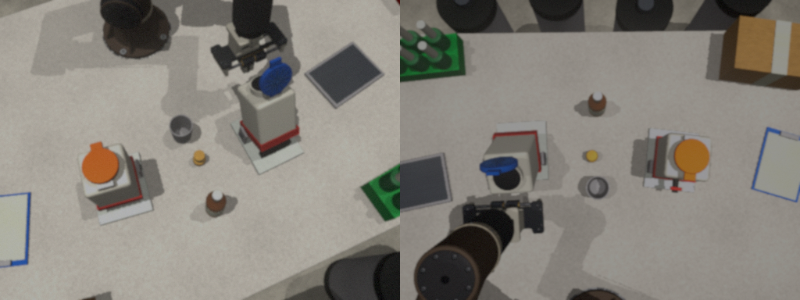

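Run:
```python
from h import *
zx=lambda x:162+(x+112)*30/72
x=-112; bot.line_to(W(x,0,162),velocity=80); s=st()
while x<-28:
    x+= 12 if x<-66 else (6 if x<-48 else 2.5)
    bot.line_to(W(x,0,zx(x)),velocity=60); s=st()
    f=s['contact_force']@ex
    if f<-14: break
cv2.imwrite("pics/s3.png",np.hstack([bot.camera('side')])[:,:,::-1])
```

```text
t13.44 S [-112.    -0.3  161.8] F [-0.8 -0.6  0.1]
 t13.81 S [-9.980e+01  1.000e-01  1.671e+02] F [ 0.5 -0.1  0. ]
 t14.18 S [-8.79e+01  1.00e-01  1.72e+02] F [-0.2  0.7 -0.3]
 t14.54 S [-7.58e+01  1.00e-01  1.77e+02] F [ 0.1 -1.1 -0.8]
 t14.91 S [-6.360e+01  1.000e-01  1.821e+02] F [ 0.5 -0.3 -0.2]
 t15.17 S [-5.770e+01  1.000e-01  1.846e+02] F [ 0.1 -0.2 -0.1]
 t15.43 S [-5.170e+01  1.000e-01  1.871e+02] F [ 0.5  0.  -0.3]
 t15.68 S [-4.560e+01  1.000e-01  1.897e+02] F [ 0.5  0.9 -0.4]
 t15.93 S [-43.4  -0.  190.6] F [ 0.2 -0.4  0.2]
 t16.18 S [-40.8   0.  191.7] F [-0.3 -0.4  0.5]
 t16.43 S [-4.020e+01 -1.000e-01  1.918e+02] F [-11.4   2.7   1.2]
 t16.68 S [-40.   -0.2 191.8] F [-23.9   7.    4.3]
```

View pics/s3.png

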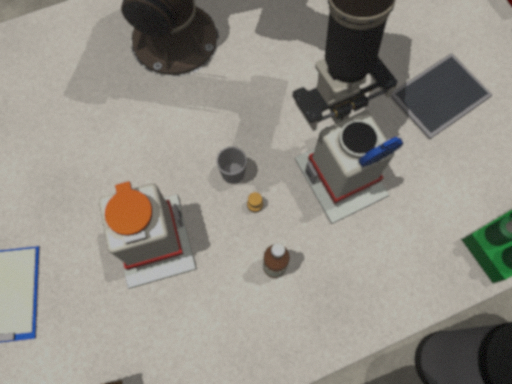

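The canister stopped at TCP x = -40.0, exactly the expected -30 - 9.5, and the force rose sharply there, so it is on its hard stop. The side view shows the lid at (380,150) still open and leaning back. I'll back off, go up over it and look.

Run:
```python
from h import *
bot.line_to(W(-75,0,190),velocity=120); st()
bot.line_to(W(-75,0,400),velocity=250,ori=Q(0)); st()
a=bot.camera('side');b=bot.camera('top')
bot.line_to(W(190,0,400),velocity=250); s=st();print(s['joint_pos'].round(2))
a2=bot.camera('side')
cv2.imwrite("pics/s4s.png",a2[:,:,::-1]); cv2.imwrite("pics/s4a.png",a[:,:,::-1]);cv2.imwrite("pics/s4b.png",b[:,:,::-1])
f=lambda i,y,x:cv2.resize(i[y:y+150,x:x+130][:,:,::-1],None,fx=3,fy=3,interpolation=2)
cv2.imwrite("pics/s4.png",np.hstack([f(a2,80,285),f(b,130,85)]))
```

```text
t17.21 S [-74.4   0.5 190.7] F [-0.6  0.5  0.2]
 t18.20 S [-7.520e+01 -2.000e-01  3.986e+02] F [-0.2  0.1 -0.1]
 t19.51 S [189.7  -0.  400.1] F [-0.2 -0.6 -0.2]
[ 0.58  0.45  0.54  0.   -1.65 -2.11]
```

View pics/s4.png

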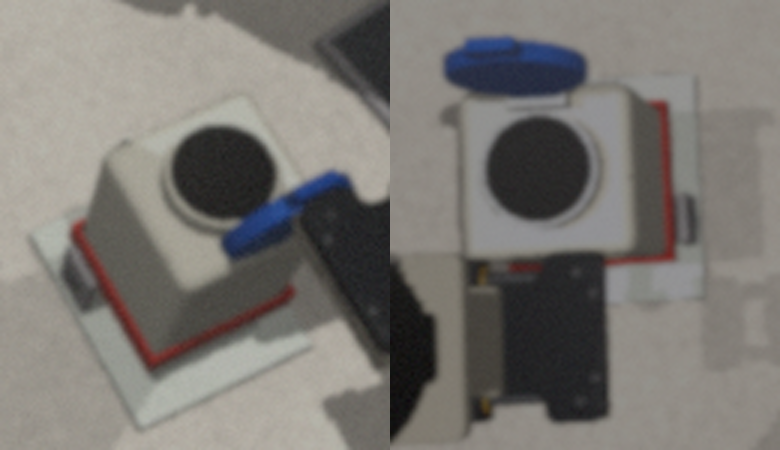

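View pics/s4s.png

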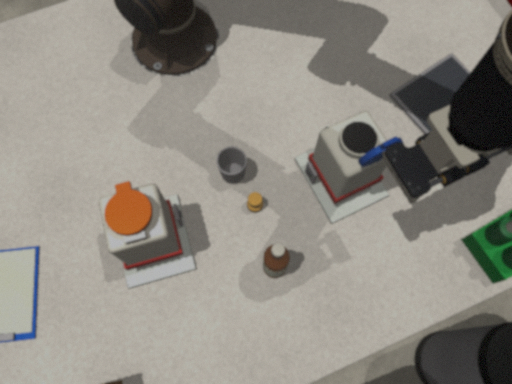

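Run:
```python
from h import *
o=85+np.array([465,515])/3-390/3
print([S(plane('top',u,130+39/3,330)) for u in o])
bot.line_to(W(170,0,318),velocity=200); st()
bot.line_to(W(135,0,318),velocity=120); st()
r=98
for ph in [1.6,1.35,1.1,.85,.6,.4,.2]:
    P=np.array([78-r*np.cos(ph)+14*np.sin(ph)+9.5, 228+r*np.sin(ph)+14*np.cos(ph)])
    bot.line_to(W(P[0],0,min(P[1],318)),velocity=55); st('%.2f'%ph)
    if ph==1.1: cv2.imwrite("pics/s5.png",bot.camera('side')[:,:,::-1])
cv2.imwrite("pics/s6.png",bot.camera('side')[:,:,::-1])
```

```text
[array([ 99.2,  16.5, 330. ]), array([ 97.6, -13.5, 330. ])]
 t20.13 S [1.702e+02 1.000e-01 3.201e+02] F [ 0.1 -0.   0.7]
 t20.57 S [1.357e+02 3.000e-01 3.198e+02] F [-0.1  0.1  0.3]
1.60 t21.28 S [1.043e+02 1.000e-01 3.182e+02] F [0.2 0.3 0.6]
1.35 t21.88 S [7.950e+01 1.000e-01 3.183e+02] F [ 0.2 -0.3 -0.8]
1.10 t22.48 S [5.530e+01 1.000e-01 3.184e+02] F [ 0.5 -1.1  0.2]
0.85 t23.10 S [3.320e+01 1.000e-01 3.111e+02] F [-0.4  0.3 -0.1]
0.60 t23.70 S [ 14.4   0.  295. ] F [0.6 0.5 0.1]
0.40 t24.21 S [  2.6  -0.  279. ] F [-0.2  0.4  0.3]
0.20 t24.72 S [ -5.9  -0.  261. ] F [-0.1 -0.6  0. ]
```

View pics/s6.png

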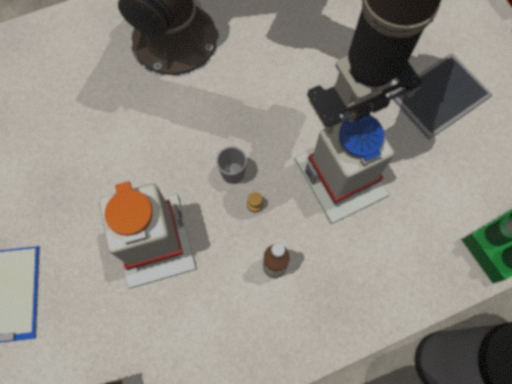

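Run:
```python
from h import *
bot.line_to(W(-5.9,0,272),velocity=80)
bot.line_to(W(5,0,272),velocity=60); st()
z=252; bot.line_to(W(5,0,z),velocity=50); st()
while z>237:
    z-= 2.5 if z>245 else 1.2
    bot.line_to(W(5,0,z),velocity=30); s=st()
    if s['contact_force'][2]>12: break
bot.line_to(W(5,0,300),velocity=100)
bot.line_to(W(-90,0,400),velocity=250); st()
a=bot.camera('side');b=bot.camera('top')
bot.move_joints([0.0,-.1,-.3,0,-1.371,-1.5]);st()
a=bot.camera('side');b=bot.camera('top')
cv2.imwrite("pics/s7full.png",np.hstack([a,b])[:,:,::-1])
f=lambda i,y,x:cv2.resize(i[y:y+150,x:x+130][:,:,::-1],None,fx=3,fy=3,interpolation=2)
cv2.imwrite("pics/s7.png",np.hstack([f(a,80,285),f(b,130,85)]))
cv2.imwrite("pics/s7f.png",cv2.resize(np.hstack([a,b])[:,:,::-1],(800,300)))
```

```text
t25.38 S [ 5.300e+00 -1.000e-01  2.715e+02] F [ 0.1 -0.1 -0. ]
 t25.93 S [ 4.900e+00 -1.000e-01  2.518e+02] F [-0.3 -0.4 -0.1]
 t26.18 S [  5.    0.  249.5] F [ 0.   0.1 -0.8]
 t26.43 S [ 4.900e+00 -1.000e-01  2.469e+02] F [-0.1  0.7 -0.1]
 t26.68 S [ 4.900e+00 -1.000e-01  2.443e+02] F [0.  0.3 0.8]
 t26.93 S [  5.   -0.  243.2] F [-0.4 -0.  -0.2]
 t27.18 S [  5.1   0.  242.3] F [ 0.1 -0.3  1.3]
 t27.43 S [  5.2   0.  242.1] F [-3.4  0.1  8.1]
 t27.68 S [5.200e+00 1.000e-01 2.419e+02] F [-6.3 -0.7 13.8]
 t29.13 S [-9.020e+01  1.000e-01  3.988e+02] F [-0.6 -0.6 -0.5]
 t30.81 S [-144.3 -418.3  327.3] F [-0.3  0.5  0.5]
```

View pics/s7.png

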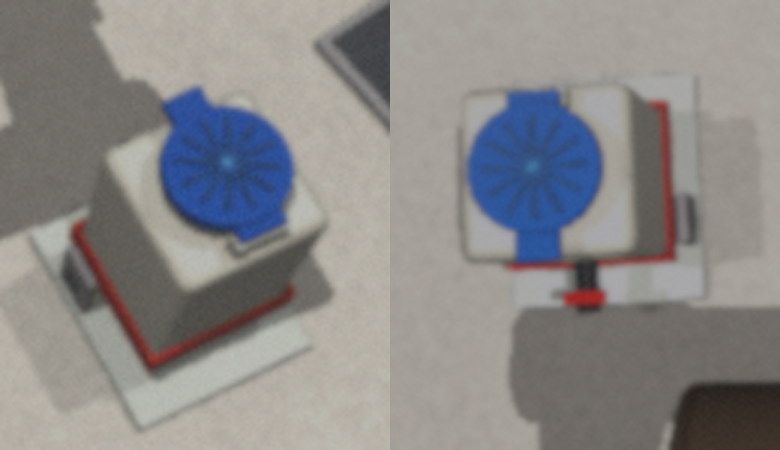

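View pics/s7f.png

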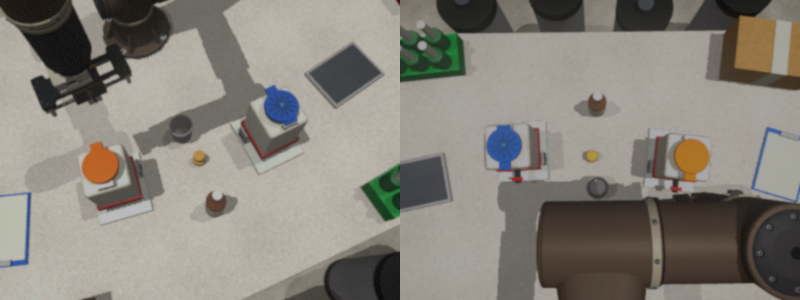

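The lid is flat on the neck with its tab to the front, and the press stopped at z = 242, the nominal shut height. I'll check that the canister did not move during lid closing, then hand in.

Run:
```python
from h import *
a=cv2.imread("pics/s4a.png");b=cv2.imread("pics/s7full.png")[:,:512]
for n,i in(('before lid',a),('after',b)):
    h=cv2.cvtColor(i,cv2.COLOR_BGR2HSV)[135:215,300:400];m=((h[...,0]<8)|(h[...,0]>172))&(h[...,1]>120)
    ys,xs=np.nonzero(m);print(n,len(xs),xs.mean()+300,ys.mean()+135)
c=cv2.imread("pics/side0.png")
for box in[(95,180,200,290),(215,145,250,185),(243,190,267,215),(260,238,292,280)]:
    x0,y0,x1,y1=box
    r=cv2.phaseCorrelate(*[cv2.cvtColor(k[y0:y1,x0:x1],cv2.COLOR_BGR2GRAY).astype(np.float32) for k in(c,b)]);print(box,np.round(r[0],2))
bot.close_job()
```

```text
before lid 235 335.83404255319147 183.40425531914894
after 226 334.7433628318584 183.38938053097345
(95, 180, 200, 290) [0.03 0.04]
(215, 145, 250, 185) [-0.49 -0.66]
(243, 190, 267, 215) [0.07 0.4 ]
(260, 238, 292, 280) [-0.11  0.46]
the job is handed in; nothing more can be done
```

I pushed the tipped canister upright first, then tipped its blue lid over and pressed it shut, using only the closed fingers. The job was handed in at about 31 s of the 51 s allowed, with the arm clear of everything.

- **Canister:** it met its hard stop with the TCP 40 mm ahead of the pivot; I had expected about 39.5 mm. Pushing force there reached about 24 N. After the lid was closed, its red pan in the side view was within about 1 px of where it had been, so I saw no sign it had tipped again.
- **Lid:** the final press stopped at 242 mm above the table, the nominal shut height, with up to 14 N downward. Both camera views show it flat on the neck with the tab to the front.
- **Other objects:** the other canister, bottle and coupling shifted by no more than 0.5 px in the side view. The cup's figure was larger, about 0.8 px; I put that down to the arm's changed shadow and did not check it further.

**Unplanned move:** the first approach put the arm in a folded-back posture above the scene. I saw no contact or disturbance in the pictures, backed out with joint moves and carried on.

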